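# Weed out the warped cover plate and post the flat one

### The arm

A 6-joint arm with a two-finger parallel gripper is mounted at the origin on the work surface. World frame = base frame: x ahead of the robot, y to its left, z up, the work surface at z = 0. Lengths are in m, angles in rad, forces in N, time in s.
With the tool pointing down it reaches from about 0.3 to 0.875 m from the base axis. Payload 6.4 kg.
Tool frame: the origin (TCP) lies midway between the tips of the shut fingers; the grasp point (between the pads) lies 19 mm behind it (ctrl.tcp_to_grasp is the distance from the TCP to the grasp point, in m); z points along the fingers, y is the direction in which the jaws open and shut (so a half turn about z gives the same grasp; the last joint's range is limited). The gripper opens to 85 mm and grips with 20 to 120 N. Pads are 22 mm wide; open, the fingers measure 114 mm over their backs; the gripper's body (76 mm by 85 mm) begins 54 mm behind the grasp point. The pads swing forward as they close: fully open they stand 13 mm farther back than shut.
Start: joints at [1.033, 0.181, 1.607, -0, 1.354, -0.206], TCP at [0.187, 0.544, 0.231] pointing down, gripper open.
Joint ranges: [-2.99, 2.99], [-0.89, 2.07], [0.3, 2.58], [-1.14, 4.28], [0, 2.63], [-3.12, 3.12]. Speed limits (rad/s): [2.57, 2.57, 3.01, 3.14, 3.14, 3.14].

### API

Orientations are given as a unit quaternion [w, x, y, z].
In Python, from bench import monitor, imaging, order, spotter, ctrl gives the robot as it stands.
- The arm moves only by the shell command python3 -m pendant 'ROWS'. ROWS is JSON, a list that holds one entry, the list of rows, each a list of 5 numbers: the shift along the world's x, y, z in mm, then the turn about the world's z in degrees, then the finger opening in mm, from 0 to 85.4. A call has 1 to 8 rows; each row shifts and turns the commanded pose from where the row before left it; what a row does not reach is not made up. A row lasts 1/8 s, in which the tool goes at most 62.5 mm and 10.7 degrees, less where a joint would pass 70% of its speed; a pose out of reach is approached as far as the arm can. A call with a gripper value outside its range is refused whole. The fingers move at their own pace and stop on an object; the grip force is fixed at half the most. Time passes only in rows, so rows that do not move let the fingers close. It gives the time, the measured TCP pose, the force and the opening at its end, in the units of the state.
- monitor.get_obs(): the state, without advancing time (a new reading comes with each control period).
- imaging.camera(name): name is "side" or "top" or "wrist"; returns a dict with "img" (480x640x3 uint8, red, green, blue), "vfov" (degrees; the focal length in pixels is half the picture's height over the tangent of half this angle, whatever the lens; pixels are square), "cx", "cy" (the principal point, pixels), "origin" and "orientation" of the camera in the world. Camera axes: x right, y down, z forward; pixel columns grow to the right and rows downward; lengths in m; the calibration is good to about 2 mm. A picture is of the moment at which its call begins. There is no depth.
- order.hand_in(): hands the job in, once; it reports no verdict.
Trained networks look in the newest picture that a camera, given by its name, has taken for a name from the list of things; names that differ only in an ending like _2 or _b are one class to them, and where a whole thing is asked for, a point or a joint stands for the part that bears it (a point fixed in the world has none). Each returns a list of dicts, best first, with "confidence" (0 to 1); they miss things now and then, are a little off and sometimes report something else, mostly with a low value. They report only what shows in the picture. A call takes as long as a camera call. They do not tell look-alikes from the thing itself.
- spotter.recognise(camera, thing): "at" ([x, y, z] in m, in the coordinates of the camera as it stood for that picture, good to about 4 mm: the middle of the surface that is visible of it).
- spotter.tip_of(camera, thing): "at" ([x, y, z] in m, in the coordinates of the camera as it stood for that picture, good to about 4 mm: a listed point, or the origin of a listed thing).
The state is a dict: "time_s": time; "q": joint angles; "dq": joint speeds; "joint_efforts": joint torques, N m; "eef_pos": TCP position; "eef_rot": TCP orientation; "wrist_force": force on the tool from outside, world axes, zero at the start; "torque": the same for the moment, N m; "opening": opening from 0.0 (shut) to 1.0 (fully open).
Only numpy, scipy, OpenCV 4.12 (cv2) and the standard library are available. Lean on these libraries where they do the work, as an engineer would, in place of code of your own. Each camera call takes 0.05 s, during which the arm holds its last target. There are 200 camera calls.

### The job

Two aluminium cover plates lie on the dark inspection slab: one is flat, the other is warped and rocks. First press the raised near corner of the warped plate down until it meets the slab, to confirm that it rocks, and leave that plate lying on the slab. Then lay the flat plate on the sill of the slotted box and push it endways through the slot until its rear end is flush with the box's front or farther in, without moving the tape roll, carton or torch.

Things in the scene. Friction and masses are not known exactly. Their poses are not given: they have to be found in the camera images.
- slab: fixed dark inspection slab, 190 mm (its x) by 300 mm (its y) by 20 mm high; origin at the centre of its underside, on the table; its flat top is 20 mm above the origin. Both plates lie on it side by side, about 160 mm apart along its y
- flat_centre (a point): centre (half-way up) of the flat plate, a loose aluminium plate 140 mm long (its x) by 60 mm wide (its y) by 8 mm thick, about 180 g; it lies flush on the slab, its x roughly pointing away from the robot; four small dark screw marks at its corners, as on the other plate
- warped_centre (a point): centre (half-way up) of the warped plate: the same size and look (140 by 60 by 8 mm, long along its x, about 180 g), but twisted, so that it stands on three corners, with the fourth about 10 mm clear of the slab; axes x, y along length and width, level (and 7 mm above the slab) while it rests untouched
- raised_corner (a point): point on the top face of the warped plate at its raised corner (the corner nearest the robot and to the right, towards -x and -y of the plate), 10 mm in from the end and 10 mm in from the side; at rest about 16 mm above the slab's top, pressed home about 9 mm above it; the plate rocks under less than 1 N and may rock back when let go
- slot (a point): middle of the lower edge of the slot's outer mouth, on the front plane of the slotted box and on top of its sill, 12 mm above the table; x points level into the box, y to the left along the slot. The slot is 68 mm wide and 13 mm high (from this point up); the level sill, flush with the slot's floor, is 110 mm wide and reaches 130 mm out in front (towards -x)
- tape_roll: bystander: paper tape roll lying flat, 90 mm across, 25 mm high; origin at the centre of its underside
- carton: bystander: cardboard carton 80 by 90 by 70 mm high; origin at the centre of its underside
- torch: bystander: black hand torch 135 mm long, 36 mm high, lying along its x; origin under its middle
- box: fixed grey slotted box, 175 mm deep (its x), 130 mm wide, 50 mm high above the table, clear top; origin on the table under the slot's outer mouth, axes as the slot's. The slot is its only opening; inside, the floor goes on level with the sill for 170 mm, between side guides 74 mm apart, to a back wall
Not all that is in view belongs to the job. What is shaped like the part that bears warped_centre but purple or red is not meant.

How it is judged:
By the outcome, as a careful person would: the job done as asked, in the order asked, and still so for the second after the job is handed in, with the robot touching nothing.
It also fails if it takes over 61 s, if anything falls off the work surface, if the arm or the gripper's body presses on something with over 40 N, if the wrist force passes 120 N, or if a joint passes its speed limit or range.

## Working session

There is one attempt and no reset: what is moved stays moved. The work goes in short steps, Python scripts to look and compute and a shell command to move; the robot and the scene stay as the last step left them, time stands still between calls to the robot, and variables do not carry over. Pictures are saved under pics/ and viewed, about 8 in all and at most 12, crops included, and the job is handed in when it is done.

```bash
mkdir -p pics; ls
cat > h.py <<'E'
import numpy as np, cv2
from bench import monitor, imaging, order, spotter, ctrl
from scipy.spatial.transform import Rotation as R
def rot(q): return R.from_quat([q[1],q[2],q[3],q[0]]).as_matrix()
def cam(n,f=None):
    c=imaging.camera(n)
    c['R']=rot(c['orientation']); c['o']=np.array(c['origin']); c['f']=240/np.tan(np.radians(c['vfov'])/2)
    if f: cv2.imwrite('pics/'+f,c['img'][:,:,::-1])
    return c
def w(c,p): return c['o']+c['R']@np.array(p)
def ray(c,u,v,z):
    d=c['R']@np.array([(u-c['cx'])/c['f'],(v-c['cy'])/c['f'],1.]); return c['o']+d*(z-c['o'][2])/d[2]
def px(c,P):
    q=c['R'].T@(np.array(P)-c['o']); return q[:2]/q[2]*c['f']+[c['cx'],c['cy']]
E
python3 - <<'E'
from h import *
np.set_printoptions(precision=4,suppress=True)
for n in ['top','side']:
    c=cam(n,n+'1.png'); print(n,c['o'],c['f'],c['R'][:,2])
    for t in ['slab','flat_centre','warped_centre','raised_corner','slot','tape_roll','carton','torch','box']:
        print(t,[(w(c,d['at']),round(d['confidence'],2)) for d in spotter.tip_of(n,t)[:3]])
print(monitor.get_obs())
E
```

```text
pics
top [ 0.3388 -0.0136  1.5673] 603.984336055348 [ 0.1462 -0.0049 -0.9892]
slab [(array([ 0.5589, -0.2105, -0.0015]), 0.74)]
flat_centre [(array([ 0.5461, -0.1303,  0.0243]), 0.82)]
warped_centre [(array([ 0.563 , -0.2872,  0.0265]), 0.87), (array([ 0.3488, -0.392 ,  0.0082]), 0.68), (array([ 0.3579, -0.199 ,  0.0052]), 0.66)]
raised_corner [(array([ 0.5589, -0.2103, -0.0022]), 0.74), (array([ 0.5389, -0.4795, -0.0029]), 0.72), (array([ 0.5061, -0.2953,  0.0355]), 0.67)]
slot [(array([0.5434, 0.1655, 0.0092]), 0.84), (array([ 0.5041, -0.299 ,  0.0372]), 0.64)]
tape_roll [(array([0.5201, 0.4628, 0.0036]), 0.72)]
carton [(array([ 0.6439,  0.4571, -0.0003]), 0.98)]
torch [(array([ 0.5393, -0.4777, -0.0022]), 0.55)]
box [(array([0.5431, 0.163 , 0.0002]), 0.73)]
side [0.512  0.6719 0.7827] 463.2271680666855 [ 0.0526 -0.676  -0.735 ]
slab [(array([ 0.5539, -0.2068, -0.006 ]), 0.56), (array([0.5421, 0.1654, 0.0006]), 0.42)]
flat_centre [(array([ 0.5454, -0.1306,  0.0205]), 0.84)]
warped_centre [(array([ 0.5673, -0.2856,  0.0218]), 0.98), (array([ 0.3549, -0.2015,  0.0047]), 0.93), (array
[... 155 characters left out ...]
, -0.3842,  0.0127]), 0.77)]
slot [(array([0.5427, 0.1671, 0.0141]), 0.57)]
tape_roll []
carton [(array([ 0.5347, -0.476 , -0.0013]), 0.66)]
torch [(array([ 0.5356, -0.4751,  0.0008]), 0.67)]
box [(array([ 0.5431,  0.1662, -0.0001]), 0.79)]
{'time_s': 1.0, 'q': array([ 1.0327,  0.1808,  1.607 ,  0.    ,  1.3538, -0.2063]), 'dq': array([-0.0003,  0.0006,  0.0006,  0.0002, -0.0004, -0.001 ]), 'joint_efforts': array([  0.0005, -44.4862, -35.1688,  -0.0002,   0.0008,   0.    ]), 'eef_pos': array([0.1873, 0.5437, 0.2313]), 'eef_rot': array([0.    , 0.1651, 0.9863, 0.    ]), 'wrist_force': array([-0.2283, -0.5413,  0.1257]), 'torque': array([0.0235, 0.0003, 0.0082]), 'opening': 1.0013509745386964}
```

View pics/top1.png

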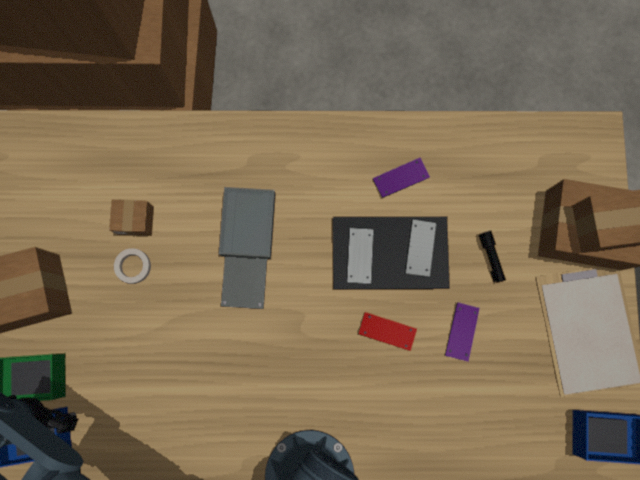

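View pics/side1.png

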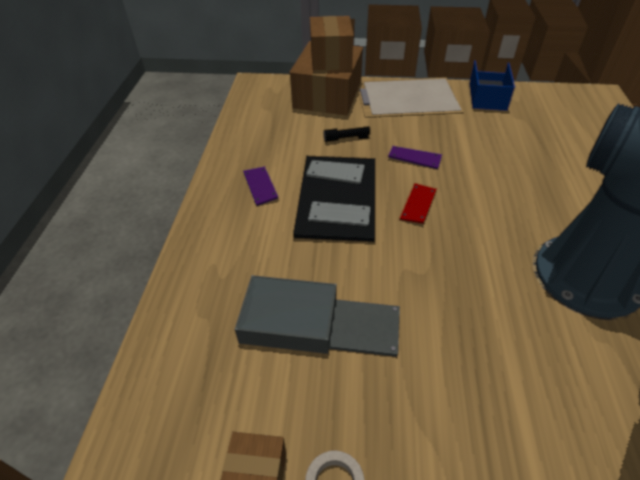

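The top view shows the flat plate at (360,256) and the warped one at (421,247) with its raised corner at about (429,274). The slotted box's mouth is at about (246,256), with the sill towards the robot. The purple and red plates are decoys. I'll move above the plates with the fingers shut.

```bash
python3 -m pendant '[[[20,-50,0,0,0],[20,-50,0,0,0],[20,-50,0,0,0],[20,-50,0,0,0],[20,-50,0,0,0],[20,-50,0,0,0],[20,-50,0,5,0],[20,-50,0,5,0]]]' && python3 -m pendant '[[[20,-50,0,5,0],[20,-50,0,5,0],[20,-50,0,0,0],[20,-50,0,0,0],[20,-50,0,0,0],[20,-50,0,0,0],[20,-50,0,0,0],[20,-50,0,0,0]]]' && python3 -m pendant '[[[0,0,0,0,0],[0,0,0,0,0]]]'
python3 - <<'E'
from h import *
np.set_printoptions(precision=4,suppress=True)
c=cam('wrist','wrist1.png'); print(c['o'],c['f'],c['R'])
for t in ['flat_centre','warped_centre','raised_corner']:
    print(t,[(w(c,d['at']),round(d['confidence'],2)) for d in spotter.tip_of('wrist',t)[:3]])
E
```

```text
time_s: 2.0
eef_pos: [0.3478, 0.1421, 0.2317]
eef_rot: [0.001, 0.077, 0.997, 0.0]
wrist_force: [0.5, -0.1, 0.3]
opening: -0.003
time_s: 3.0
eef_pos: [0.5078, -0.2582, 0.2314]
eef_rot: [0.0, -0.008, 1.0, -0.0]
wrist_force: [1.5, 0.4, 0.1]
opening: 0.001
time_s: 3.25
eef_pos: [0.5069, -0.2559, 0.2308]
eef_rot: [-0.0, -0.008, 1.0, 0.001]
wrist_force: [-0.3, 0.1, 0.2]
opening: -0.0
[ 0.4231 -0.2571  0.3746] 363.7323847429808 [[-0.0162  0.9459  0.324 ]
 [ 0.9999  0.0148  0.0068]
 [ 0.0016  0.3241 -0.946 ]]
flat_centre [(array([ 0.5481, -0.1278,  0.0246]), 0.56)]
warped_centre [(array([ 0.5663, -0.2865,  0.0277]), 0.95), (array([ 0.3561, -0.1972,  0.0052]), 0.9), (array([ 0.7592, -0.2422,  0.0041]), 0.8)]
raised_corner [(array([ 0.3543, -0.1363,  0.0169]), 0.66), (array([ 0.4992, -0.2947,  0.0287]), 0.65), (array([ 0.4162, -0.3851,  0.0158]), 0.61)]
```

View pics/wrist1.png

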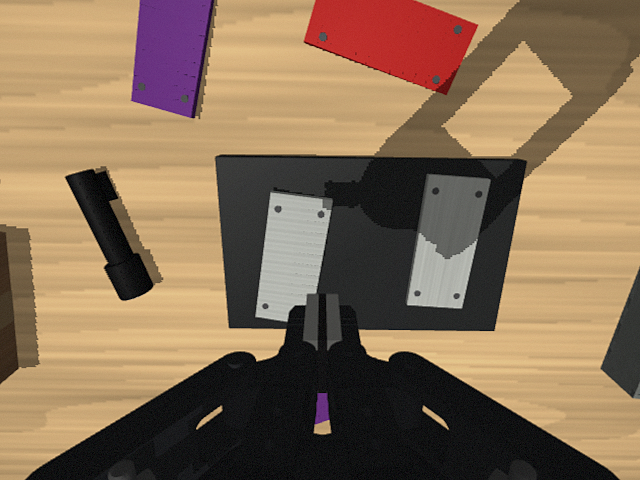

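The wrist view has its top edge nearest the robot. The raised corner of the warped plate is at about (274,193), with its screw at (278,209). The flat plate's corners are at (428,175), (490,180), (463,308) and (407,305). The light wrist metal appears free of the table.

Run:
```python
from h import *
np.set_printoptions(precision=4,suppress=True)
c=cam('wrist'); 
print('screw raised',ray(c,278,209,.036)); print('nr left',ray(c,321,214,.027)); print('far r',ray(c,265,306,.027))
P=[ray(c,*p,.028) for p in [(436,191),(479,194),(457,296),(417,293)]]
for p in P: print(p)
P=np.array(P)[:,:2]; print('flat',P.mean(0)); d=(P[2]+P[3]-P[0]-P[1]); print(np.degrees(np.arctan2(d[1],d[0])))
# box in top view
c=cam('top')
g=cv2.cvtColor(c['img'],cv2.COLOR_RGB2HSV); import sys
crop=c['img'][180:315,200:300]
cv2.imwrite('pics/box.png',cv2.resize(crop[:,:,::-1],None,fx=6,fy=6,interpolation=cv2.INTER_CUBIC)[:,:600])
```

```text
screw raised [ 0.5114 -0.2968  0.036 ]
nr left [ 0.5181 -0.2554  0.027 ]
far r [ 0.6222 -0.3143  0.027 ]
[ 0.4929 -0.1446  0.028 ]
[ 0.4951 -0.1026  0.028 ]
[ 0.6059 -0.1086  0.028 ]
[ 0.6031 -0.1517  0.028 ]
flat [ 0.5492 -0.1269]
-3.3732024831072907
```

```bash
python3 -c "
import cv2;i=cv2.imread('pics/box.png');cv2.imwrite('pics/box2.png',cv2.resize(i,None,fx=.7,fy=.7))"
```

```text
(no output)
```

View pics/box2.png

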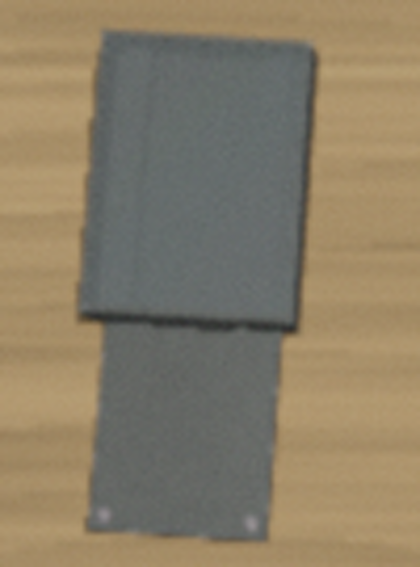

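```bash
python3 -m pendant '[[[-1,-14,-50,0,0],[-1,-13,-50,0,0],[-1,-13,-50,0,0],[0,0,-30,0,0],[0,0,-6,0,0],[0,0,0,0,0]]]' && python3 -m pendant '[[[0,0,-4,0,0],[0,0,-3,0,0],[0,0,-3,0,0],[0,0,0,0,0],[0,0,0,0,0]]]'
python3 - <<'E'
from h import *
c=cam('side'); a=c['img'][130:250,280:400]; cv2.imwrite('pics/side2.png',cv2.resize(a[:,:,::-1],None,fx=5,fy=5,interpolation=cv2.INTER_CUBIC))
E
```

```text
time_s: 4.3
eef_pos: [0.5048, -0.2963, 0.0461]
eef_rot: [0.0, -0.009, 1.0, -0.0]
wrist_force: [-0.1, 0.1, 1.6]
opening: -0.001
time_s: 4.92
eef_pos: [0.5043, -0.2964, 0.0353]
eef_rot: [0.0, -0.009, 1.0, -0.0]
wrist_force: [0.5, 0.2, -0.3]
opening: -0.004
```

View pics/side2.png

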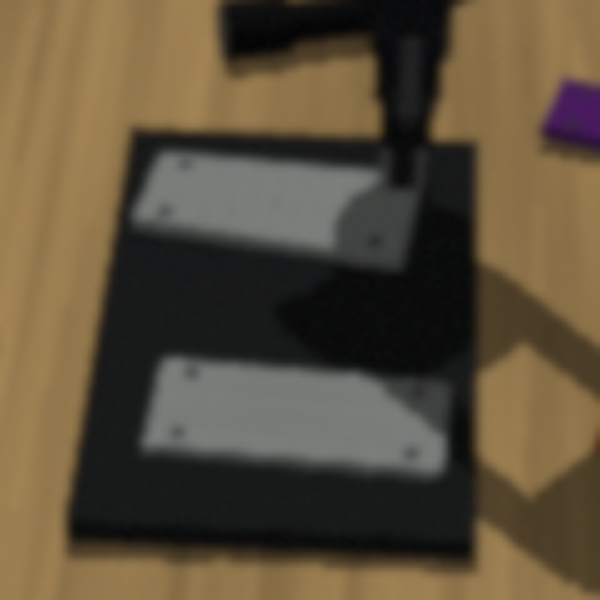

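The fingertip is over the raised corner of the warped plate, in the crop at about (400,180), and close to touching it. I'll press down in small steps.

```bash
python3 -m pendant '[[[0,0,-2,0,0],[0,0,-1,0,0],[0,0,0,0,0]]]'; python3 -m pendant '[[[0,0,-2,0,0],[0,0,0,0,0]]]'; python3 -m pendant '[[[0,0,-1,0,0],[0,0,0,0,0]]]' ; python3 -m pendant '[[[0,0,-1,0,0],[0,0,0,0,0]]]'
```

```text
time_s: 5.35
eef_pos: [0.5042, -0.2963, 0.0321]
eef_rot: [-0.0, -0.009, 1.0, 0.0]
wrist_force: [-0.4, -0.1, -0.0]
opening: -0.002
time_s: 5.6
eef_pos: [0.5042, -0.2963, 0.0301]
eef_rot: [-0.0, -0.009, 1.0, 0.0]
wrist_force: [-0.6, -0.3, 0.9]
opening: -0.005
time_s: 5.85
eef_pos: [0.5043, -0.2963, 0.0292]
eef_rot: [-0.0, -0.009, 1.0, 0.0]
wrist_force: [0.2, -0.5, -0.6]
opening: 0.001
time_s: 6.1
eef_pos: [0.5043, -0.2965, 0.0284]
eef_rot: [0.0, -0.009, 1.0, -0.0]
wrist_force: [-0.8, 0.6, 1.8]
opening: -0.001
```

```bash
python3 -m pendant '[[[0,0,-1,0,0],[0,0,0,0,0]]]'; python3 -m pendant '[[[0,0,-0.5,0,0],[0,0,0,0,0],[0,0,0,0,0]]]'
python3 - <<'E'
from h import *
c=cam('side'); a=c['img'][130:250,280:400]; cv2.imwrite('pics/side3.png',cv2.resize(a[:,:,::-1],None,fx=5,fy=5,interpolation=cv2.INTER_CUBIC))
E
```

```text
time_s: 6.35
eef_pos: [0.5044, -0.2965, 0.0283]
eef_rot: [-0.0, -0.009, 1.0, -0.0]
wrist_force: [-3.3, 1.6, 9.6]
opening: -0.003
time_s: 6.72
eef_pos: [0.5044, -0.2966, 0.0282]
eef_rot: [-0.0, -0.009, 1.0, -0.0]
wrist_force: [-4.1, 2.4, 12.7]
opening: -0.002
```

View pics/side3.png

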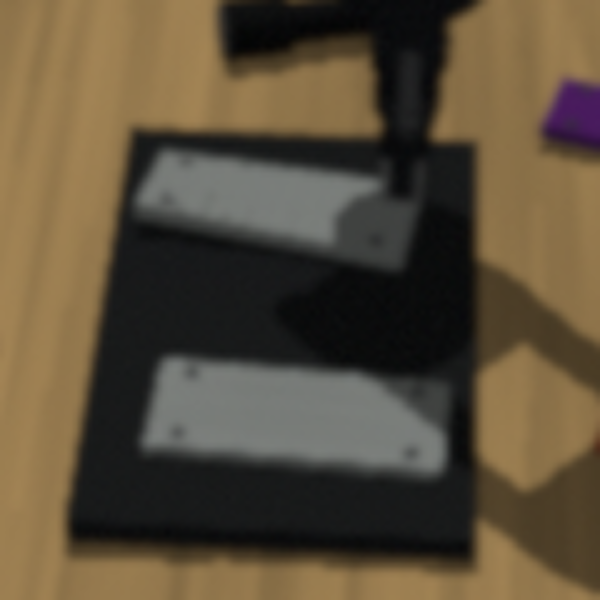

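The crop shows the corner pressed flat, with the opposite edge at (140,215) lifted. The measured force is 12.7 N with the tip at z = 28 mm, so the plate has rocked onto the slab. Next I'll release it and go above the flat plate to take a close look.

```bash
python3 -m pendant '[[[0,0,3,0,0],[0,0,15,0,0],[0,0,50,0,0],[0,0,30,0,85],[1,40,10,-2,85],[1,45,0,-2,85],[2,43,0,-0.4,85],[0,40,0,0,85]]]'; python3 -m pendant '[[[0,0,0,0,85],[0,0,0,0,85]]]'
python3 - <<'E'
from h import *
np.set_printoptions(precision=4,suppress=True)
c=cam('wrist','wrist2.png'); 
for t in ['flat_centre','warped_centre']:
    print(t,[(w(c,d['at']),round(d['confidence'],2)) for d in spotter.tip_of('wrist',t)[:3]])
E
```

```text
time_s: 7.78
eef_pos: [0.5085, -0.127, 0.1357]
eef_rot: [0.001, 0.03, 1.0, -0.0]
wrist_force: [0.0, -0.0, -0.6]
opening: 0.994
time_s: 8.02
eef_pos: [0.5087, -0.1287, 0.1355]
eef_rot: [0.0, 0.029, 1.0, -0.0]
wrist_force: [-0.3, 0.3, -0.4]
opening: 0.994
flat_centre [(array([ 0.5471, -0.1296,  0.0261]), 0.62)]
warped_centre [(array([ 0.565 , -0.2845,  0.023 ]), 0.79)]
```

View pics/wrist2.png

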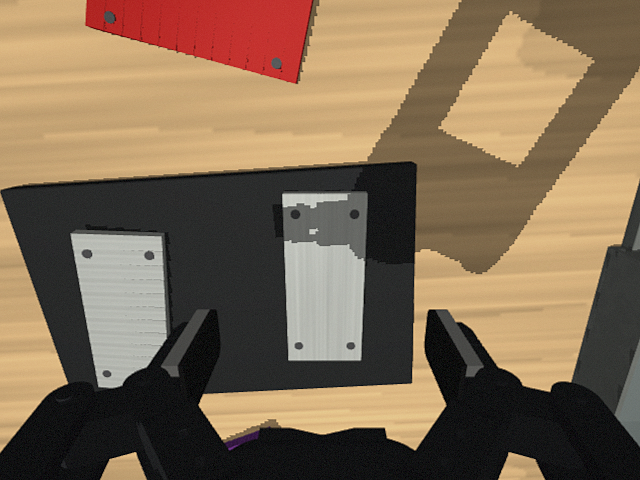

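The wrist view shows the flat plate upright in the image at column 325, midway between the open fingers (212 and 430), and aligned with the jaws. The warped plate is back at rest. I'll descend and grip.

```bash
python3 -m pendant '[[[0,0,-50,0,85],[0,0,-40,0,85],[0,0,-20,0,85],[0,0,-5,0,85],[0,0,-4,0,85],[0,0,0,0,85]]]'; python3 -m pendant '[[[0,0,0,0,50],[0,0,0,0,50],[0,0,0,0,50],[0,0,0,0,50],[0,0,0,0,50]]]'
```

```text
time_s: 8.93
eef_pos: [0.5089, -0.1289, 0.0165]
eef_rot: [0.001, 0.03, 1.0, -0.0]
wrist_force: [-0.4, -0.4, 0.4]
opening: 0.998
time_s: 9.55
eef_pos: [0.509, -0.1286, 0.0171]
eef_rot: [0.001, 0.03, 1.0, -0.0]
wrist_force: [-2.1, -0.3, 7.3]
opening: 0.679
```

```bash
python3 -m pendant '[[[0,0,1,0,70],[0,0,1,0,70],[0,0,0,0,70],[0,0,0,0,50],[0,0,0,0,50],[0,0,0,0,50],[0,0,0,0,50]]]'; python3 -m pendant '[[[0,0,5,0,50],[0,0,20,0,50],[0,0,40,0,50],[0,0,40,0,50],[0,0,0,0,50],[0,0,0,0,50]]]'
python3 - <<'E'
from h import *
c=cam('wrist','wrist3.png')
E
```

```text
time_s: 10.42
eef_pos: [0.5084, -0.1284, 0.0184]
eef_rot: [-0.0, 0.03, 1.0, -0.0]
wrist_force: [-3.6, 1.4, 7.2]
opening: 0.677
time_s: 11.18
eef_pos: [0.5075, -0.128, 0.1219]
eef_rot: [-0.001, 0.03, 1.0, 0.0]
wrist_force: [-0.9, -0.1, -3.3]
opening: 0.674
```

View pics/wrist3.png

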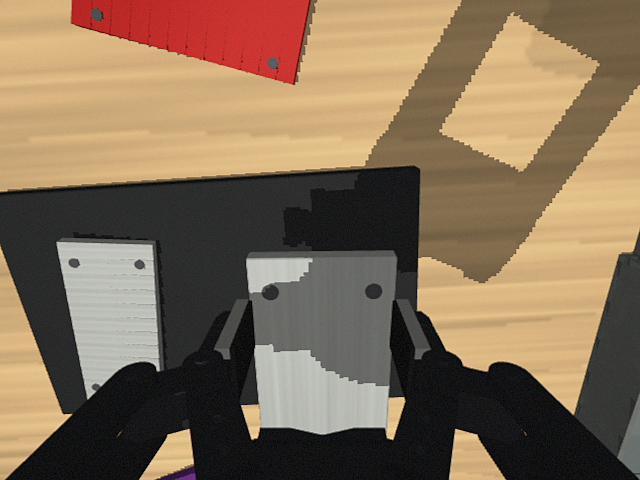

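The plate is gripped square, with its near end at rows 253–430 between the fingers. Next I'll measure the slot pose from the earlier top and side pictures.

Run:
```python
from h import *
np.set_printoptions(precision=4,suppress=True)
c=cam('top')
f=lambda u,v,z: ray(c,200+(u+.5)/4.2-.5,180+(v+.5)/4.2-.5,z)
S=[f(88,530,.012),f(267,540,.012),f(103,325,.012),f(280,332,.012)]
B=[f(80,317,.05),f(298,330,.05),f(104,33,.05),f(314,45,.05)]
for p in S+B: print(p)
a=lambda p,q: np.degrees(np.arctan2((q-p)[1],(q-p)[0]))
print('sill yaw',a(S[0],S[2]),a(S[1],S[3]),a(S[1],S[0])-90,'box',a(B[0],B[2]),a(B[1],B[3]),a(B[1],B[0])-90, a(B[3],B[2])-90)
print('front mid',(B[0]+B[1])/2,'sill near mid',(S[0]+S[1])/2)
for n in ['top','side']:
  if n=='side': c=cam(n)
  print([(w(c,d['at']),d['confidence']) for d in spotter.tip_of(n,'slot')[:1]+spotter.tip_of(n,'box')[:1]])
```

```text
[0.4178 0.2276 0.012 ]
[0.4117 0.1182 0.012 ]
[0.5441 0.2213 0.012 ]
[0.5397 0.1119 0.012 ]
[0.5439 0.2295 0.05  ]
[0.5361 0.098  0.05  ]
[0.7196 0.219  0.05  ]
[0.7122 0.0902 0.05  ]
sill yaw -2.8627999321371917 -2.84369314126605 -3.1779596488321573 box -3.4262915475390128 -2.542231257156457 -3.4103166647377776 -3.290089476208692
front mid [0.54   0.1637 0.05  ] sill near mid [0.4148 0.1729 0.012 ]
[(array([0.5424, 0.1659, 0.0115]), 0.87), (array([ 0.5441,  0.1611, -0.0001]), 0.65)]
[(array([0.5395, 0.1657, 0.0113]), 0.97), (array([ 0.5404,  0.1656, -0.0007]), 0.69)]
```

```bash
python3 -m pendant '[[[-14,50,0,0,50],[-14,50,0,0,50],[-14,50,0,0,50],[-14,50,0,0.3,50],[-14,50,0,0,50],[-13,50,-20,0,50],[0,0,-40,0,50],[0,0,0,0,50]]]'; python3 -m pendant '[[[0,0,-20,0,50],[0,0,0,0,50],[0,0,0,0,50]]]'
python3 - <<'E'
from h import *
c=cam('wrist','wrist4.png')
o=monitor.get_obs(); print(o['eef_pos'])
E
```

```text
time_s: 12.52
eef_pos: [0.4221, 0.1718, 0.0603]
eef_rot: [-0.003, 0.026, 1.0, -0.001]
wrist_force: [-0.3, -1.0, -2.0]
opening: 0.676
time_s: 12.9
eef_pos: [0.4264, 0.1713, 0.0441]
eef_rot: [0.001, 0.028, 1.0, 0.0]
wrist_force: [0.1, -0.3, -2.0]
opening: 0.674
[0.42645646 0.1713913  0.04410409]
```

View pics/wrist4.png

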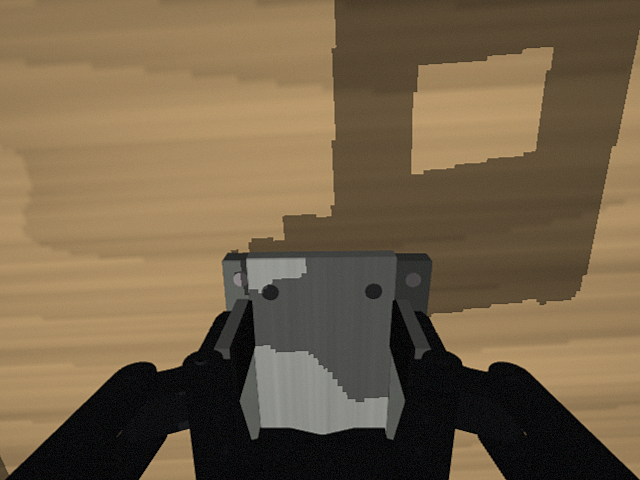

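The plate sits over the sill and square to it. The sill's middle is at column 326.5 and the plate's at 321.5, so I'll shift about 2 mm to +y and lower.

```bash
python3 -m pendant '[[[-3,2,-15,0.2,50],[0,0,-10,0,50],[0,0,-4,0,50],[0,0,0,0,50],[0,0,0,0,50]]]'; python3 -m pendant '[[[0,0,-1.5,0,50],[0,0,-1,0,50],[0,0,0,0,50]]]'
python3 - <<'E'
from h import *
c=cam('side'); a=c['img'][260:370,220:420]; a=cv2.resize(a[:,:,::-1],None,fx=4,fy=4,interpolation=cv2.INTER_CUBIC)
c=cam('wrist'); b=cv2.resize(c['img'][240:440,200:450,::-1],(800,640))[:150]
cv2.imwrite('pics/both5.png',np.vstack([a,b]))
E
```

```text
time_s: 13.58
eef_pos: [0.4225, 0.1737, 0.0139]
eef_rot: [0.0, 0.025, 1.0, 0.0]
wrist_force: [-0.1, -0.4, -1.9]
opening: 0.674
time_s: 13.95
eef_pos: [0.4224, 0.1737, 0.0113]
eef_rot: [0.0, 0.025, 1.0, 0.0]
wrist_force: [0.2, 0.2, -1.9]
opening: 0.673
```

View pics/both5.png

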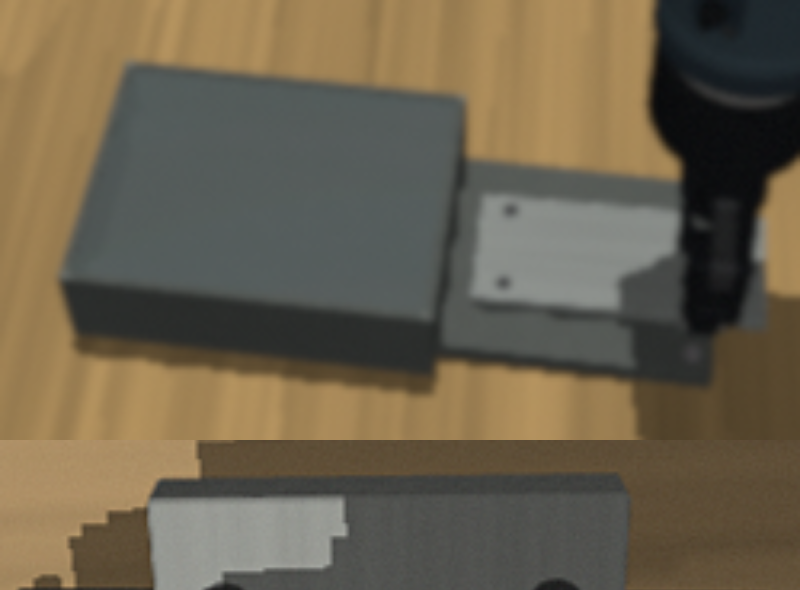

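The plate is just above the sill, with its front end about 10 mm short of the mouth. I'll check the lateral fit numerically.

Run:
```python
from h import *
np.set_printoptions(precision=4,suppress=True)
c=cam('side')
f=lambda u,v,z: ray(c,220+(u+.5)/4-.5,260+(v+.5)/4-.5,z)
print('plate front R,L',f(481,196,.0205),f(472,291,.0205))
print('screws R,L',f(511,210,.0205),f(503,282,.0205))
print('sill R edge pts',f(473,160,.012),f(680,182,.012))
print('box top front R,L',f(465,98,.05),f(434,320,.05))
print('box top back R,L',f(127,64,.05),f(62,278,.05))
c=cam('wrist'); c2=cv2.imread('pics/both5.png')
for d in ['slot']:
  print([(w(c,e['at']),e['confidence']) for e in spotter.tip_of('wrist',d)[:2]], [(w(c,e['at']),e['confidence']) for e in spotter.tip_of('wrist','flat_centre')[:2]])
```

```text
plate front R,L [0.5287 0.1422 0.0205] [0.5299 0.197  0.0205]
screws R,L [0.5135 0.1494 0.0205] [0.5154 0.1909 0.0205]
sill R edge pts [0.5341 0.1144 0.012 ] [0.4292 0.1206 0.012 ]
box top front R,L [0.5392 0.1044 0.05  ] [0.5455 0.2317 0.05  ]
box top back R,L [0.7114 0.0949 0.05  ] [0.718  0.2219 0.05  ]
[] [(array([0.4623, 0.1695, 0.0185]), 0.84)]
```

```bash
python3 -m pendant '[[[0,0,-0.7,0,50],[0,0,0,0,50]]]';python3 -m pendant '[[[0,0,-0.6,0,50],[0,0,0,0,50]]]'; python3 -m pendant '[[[8,-0.5,0,0,50],[6,-0.3,0,0,50],[6,-0.3,0,0,50],[0,0,0,0,50]]]'
```

```text
time_s: 14.5
eef_pos: [0.4223, 0.1737, 0.0106]
eef_rot: [0.0, 0.025, 1.0, 0.0]
wrist_force: [-0.3, 0.9, -1.5]
opening: 0.675
time_s: 14.75
eef_pos: [0.4224, 0.1737, 0.0104]
eef_rot: [-0.0, 0.025, 1.0, -0.0]
wrist_force: [-2.3, -0.2, 5.1]
opening: 0.675
time_s: 15.25
eef_pos: [0.4414, 0.1728, 0.0103]
eef_rot: [-0.001, 0.025, 1.0, 0.0]
wrist_force: [-6.2, 1.8, 9.8]
opening: 0.677
```

```bash
python3 -m pendant '[[[5,-0.3,0.5,0,50],[5,-0.3,0,0,50],[0,0,0,0,50]]]' && python3 -m pendant '[[[10,-0.5,0,0,50],[10,-0.5,0,0,50],[10,-0.6,0,0,50],[10,-0.6,0,0,50],[0,0,0,0,50]]]'
```

```text
time_s: 15.62
eef_pos: [0.4531, 0.1719, 0.0105]
eef_rot: [0.001, 0.026, 1.0, 0.0]
wrist_force: [0.7, -0.1, -1.5]
opening: 0.675
time_s: 16.25
eef_pos: [0.4937, 0.1696, 0.0106]
eef_rot: [0.001, 0.026, 1.0, 0.0]
wrist_force: [0.8, -0.4, -0.9]
opening: 0.676
```

```bash
python3 -m pendant '[[[0,0,-0.3,0,75],[0,0,0,0,75],[0,0,0,0,75],[0,0,20,0,75],[0,0,40,0,75],[-30,1.6,0,0,0],[-40,2.1,0,0,0],[0,0,0,0,0]]]' && python3 -m pendant '[[[0,0,0,0,0],[0,0,-30,0,0],[0,0,-20,0,0],[0,0,-5.5,0,0],[0,0,0,0,0]]]'
python3 - <<'E'
from h import *
c=cam('side'); a=c['img'][260:370,220:420]; a=cv2.resize(a[:,:,::-1],None,fx=4,fy=4,interpolation=cv2.INTER_CUBIC)
cv2.imwrite('pics/s6.png',a)
E
```

```text
time_s: 17.25
eef_pos: [0.4191, 0.1736, 0.0696]
eef_rot: [-0.001, 0.025, 1.0, -0.0]
wrist_force: [0.2, -0.3, 0.1]
opening: 0.238
time_s: 17.88
eef_pos: [0.4229, 0.1734, 0.0147]
eef_rot: [-0.0, 0.026, 1.0, -0.0]
wrist_force: [0.9, -0.2, 1.4]
opening: 0.001
```

View pics/s6.png

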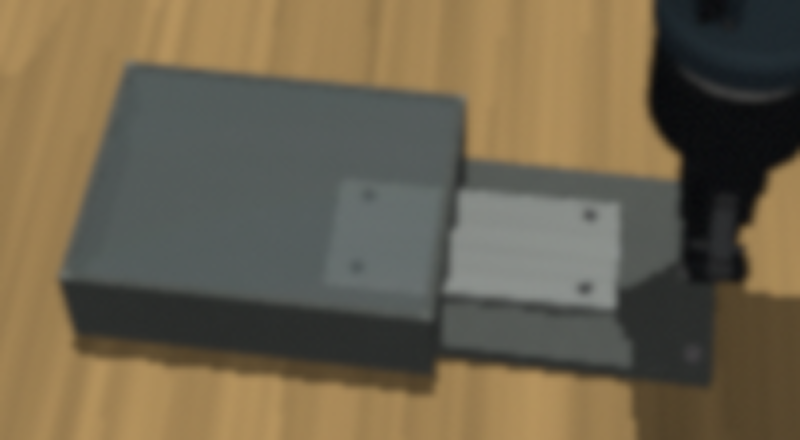

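The side crop shows the plate through the slot by about half its length. Its rear is at (618,250) and the shut fingers are behind it at (715,260). I'll push it endways.

```bash
python3 -m pendant '[[[15,-0.8,0,0,0],[12,-0.7,0,0,0],[12,-0.7,0,0,0],[12,-0.7,0,0,0],[12,-0.7,0,0,0],[12,-0.6,0,0,0],[12,-0.6,0,0,0],[0,0,0,0,0]]]' && python3 -m pendant '[[[5,-0.3,0,0,0],[5,-0.3,0,0,0],[0,0,0,0,0]]]' && python3 -m pendant '[[[3,-0.2,0,0,0],[0,0,0,0,0]]]'
python3 - <<'E'
from h import *
c=cam('side'); a=c['img'][260:370,220:420]; a=cv2.resize(a[:,:,::-1],None,fx=4,fy=4,interpolation=cv2.INTER_CUBIC)
cv2.imwrite('pics/s7.png',a)
E
```

```text
time_s: 18.92
eef_pos: [0.511, 0.1685, 0.0149]
eef_rot: [0.001, 0.026, 1.0, 0.0]
wrist_force: [-1.3, -0.5, 0.1]
opening: 0.0
time_s: 19.3
eef_pos: [0.5198, 0.168, 0.0148]
eef_rot: [0.0, 0.025, 1.0, 0.0]
wrist_force: [-0.4, 0.8, -0.2]
opening: -0.0
time_s: 19.55
eef_pos: [0.5224, 0.1679, 0.0147]
eef_rot: [0.0, 0.025, 1.0, 0.0]
wrist_force: [-0.5, -0.7, 0.3]
opening: -0.002
```

View pics/s7.png

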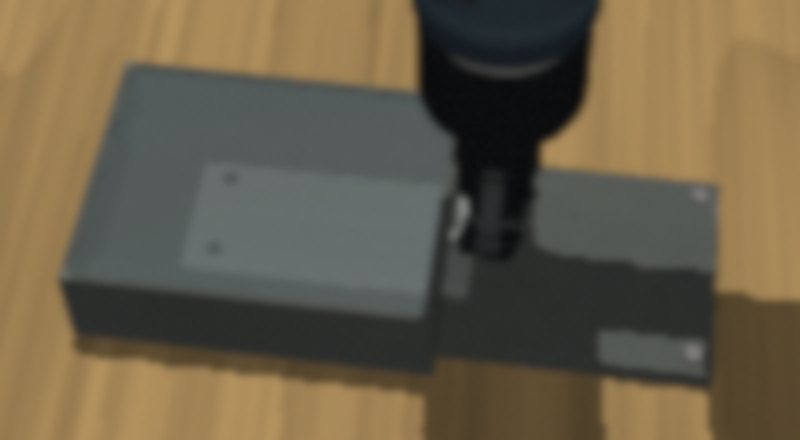

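About 10 mm of the plate still shows at (445–470, 290). I'll continue in small steps and watch the force.

```bash
python3 -m pendant '[[[3,-0.2,0,0,0],[3,-0.2,0,0,0],[0,0,0,0,0]]]'; python3 -m pendant '[[[2,-0.1,0,0,0],[0,0,0,0,0]]]'; python3 -m pendant '[[[1,0,0,0,0],[0,0,0,0,0]]]'
```

```text
time_s: 19.98
eef_pos: [0.529, 0.1674, 0.0148]
eef_rot: [0.001, 0.025, 1.0, 0.0]
wrist_force: [0.1, 0.6, 0.3]
opening: -0.003
time_s: 20.23
eef_pos: [0.5304, 0.1674, 0.0147]
eef_rot: [0.0, 0.025, 1.0, 0.0]
wrist_force: [-1.5, -0.6, 1.2]
opening: -0.003
time_s: 20.48
eef_pos: [0.5313, 0.1674, 0.0147]
eef_rot: [-0.0, 0.025, 1.0, -0.0]
wrist_force: [-1.6, 0.4, 1.0]
opening: 0.001
```

```bash
python3 -m pendant '[[[1,0,0,0,0],[0,0,0,0,0]]]'; python3 -m pendant '[[[1,-0.1,0,0,0],[0,0,0,0,0]]]';python3 -m pendant '[[[1,0,0,0,0],[0,0,0,0,0]]]'
python3 - <<'E'
from h import *
for n,s in [('side',np.s_[260:370,330:480])]:
  c=cam(n); a=c['img'][s]; a=cv2.resize(a[:,:,::-1],None,fx=5,fy=5,interpolation=cv2.INTER_CUBIC)
cv2.imwrite('pics/s8.png',a[:, :600])
E
```

```text
time_s: 20.72
eef_pos: [0.5325, 0.1674, 0.0147]
eef_rot: [0.0, 0.025, 1.0, 0.0]
wrist_force: [-1.3, 0.2, 0.3]
opening: 0.003
time_s: 20.98
eef_pos: [0.5335, 0.1672, 0.0147]
eef_rot: [0.0, 0.025, 1.0, 0.0]
wrist_force: [-1.6, -0.6, 1.8]
opening: -0.007
time_s: 21.22
eef_pos: [0.534, 0.1673, 0.0146]
eef_rot: [-0.0, 0.025, 1.0, -0.0]
wrist_force: [-3.9, 0.0, 2.2]
opening: 0.0
```

```bash
python3 -m pendant '[[[0.7,0,0,0,0],[0,0,0,0,0]]]'; python3 -m pendant '[[[0.7,0,0,0,0],[0,0,0,0,0]]]'
```

```text
time_s: 21.52
eef_pos: [0.534, 0.1672, 0.0146]
eef_rot: [-0.001, 0.025, 1.0, -0.0]
wrist_force: [-5.9, -0.5, 6.7]
opening: 0.001
time_s: 21.78
eef_pos: [0.534, 0.1672, 0.0145]
eef_rot: [-0.002, 0.025, 1.0, -0.0]
wrist_force: [-9.4, -0.8, 7.7]
opening: -0.0
```

Picture budget is spent (12 viewed), so I'll retract and check numerically.

```bash
python3 -m pendant '[[[-8,0.4,0,0,0],[-30,1.6,0,0,0],[-40,2,30,0,0],[-20,0,60,0,0],[0,0,60,0,0],[0,0,0,0,0],[0,0,0,0,0]]]'
python3 - <<'E'
from h import *
np.set_printoptions(precision=4,suppress=True,linewidth=180)
d=np.array([np.cos(np.radians(-3.1)),np.sin(np.radians(-3.1))]); n=np.array([-d[1],d[0]]); m=np.array([.541,.1663])
for name in ['side','top','wrist']:
  c=cam(name,name+'9.png'); g=cv2.cvtColor(c['img'],cv2.COLOR_RGB2GRAY).astype(np.float32)
  print(name,[(w(c,e['at']),e['confidence']) for e in spotter.tip_of(name,'flat_centre')[:2]])
  for off in [-.022,0,.022]:
    S=np.arange(-.03,.021,.002); 
    P=[px(c,[*(m+s*d+off*n),.0125]) for s in S]
    v=cv2.remap(g,np.float32([P])[:,:,0],np.float32([P])[:,:,1],cv2.INTER_LINEAR)[0]
    print(off,v.astype(int))
E
```

```text
time_s: 22.65
eef_pos: [0.4382, 0.1713, 0.1641]
eef_rot: [0.001, 0.025, 1.0, 0.0]
wrist_force: [-0.9, -0.2, -0.8]
opening: 0.001
side []
-0.022 [ 85  85  85  85  85  85  85  85  85  85  85  85  85  84  79  67  58  64  77  88  96 100 100  98  98 101]
0 [ 84  84  84  84  84  84  84  84  84  84  85  85  84  83  77  66  57  62  76  87  96 102 105 105 105 105]
0.022 [ 84  83  83  83  83  84  84  85  84  83  83  83  83  80  71  59  54  63  77  88  97 102 103 103 103 104]
top [(array([ 0.5592, -0.2088,  0.0018]), 0.43)]
-0.022 [ 98  98  97  98 101 100  99  98  98  98  98  97  97  98  92  80  63  54  61  77  96 104 110 109 104 100]
0 [ 47  47  47  45  43  42  47  41  35  32  33  38  43  53  67  68  61  57  60  76  92 105 113 121 122 122]
0.022 [ 80  80  79  79  81  79  78  77  75  73  73  73  72  68  68  67  66  64  59  59  68  84 101 108 105 103]
wrist []
-0.022 [92 90 90 97  9 10 14  5 14 12 16 11 16 10  7 14 11 13 10 12  6 14  9  8  8 13]
0 [12 10  7 10  6 18  3  4  6  8  7  7  9  4 12 16  3 11 12  9 10  2 16 13 14 12]
0.022 [86 87 86 86  5  6  8  7  9 16  9 13 10 16 10  6  7 12 11 12 10  6 10 13 11 11]
```

Run:
```python
from h import *
np.set_printoptions(precision=4,suppress=True,linewidth=200)
d=np.array([np.cos(np.radians(-3.1)),np.sin(np.radians(-3.1))]); n=np.array([-d[1],d[0]]); m=np.array([.541,.1663])
def scan(c,g,S,off,z):
    P=np.float32([[px(c,[*(m+s*d+off*n),z]) for s in S]])
    return cv2.remap(g,P[:,:,0],P[:,:,1],cv2.INTER_LINEAR)[0]
for name in ['side','top']:
  c=cam(name); g=cv2.cvtColor(c['img'],cv2.COLOR_RGB2GRAY).astype(np.float32)
  def edge(lo,hi,offs,z):
    S=np.arange(lo,hi,.0005); v=np.mean([scan(c,g,S,o,z) for o in offs],0); q=np.gradient(cv2.GaussianBlur(v[None],(5,1),0)[0])
    i,j=q.argmin(),q.argmax(); return [('min',S[i]*1e3,q[i]),('max',S[j]*1e3,q[j])]
  o=np.arange(-.008,.009,.002)
  print(name,'plate front end',edge(.12,.16,o,.020))
  print(' box top back',edge(.165,.185,o,.05),'top front',edge(-.01,.01,o+.0,.05))
  print(' sill end',edge(-.14,-.12,o+.03,.012))
  print(' floor/front line z12',edge(-.012,.012,o-.03,.012))
```

```text
side plate front end [('min', np.float64(140.5), np.float32(-1.5136604)), ('max', np.float64(129.5), np.float32(0.07050705))]
 box top back [('min', np.float64(182.50000000000003), np.float32(-0.20610428)), ('max', np.float64(175.50000000000003), np.float32(3.802269))] top front [('min', np.float64(-2.999999999999994), np.float32(-3.1065521)), ('max', np.float64(2.0000000000000107), np.float32(3.2421837))]
 sill end [('min', np.float64(-127.5), np.float32(-5.7512207)), ('max', np.float64(-121.0), np.float32(0.06214714))]
 floor/front line z12 [('min', np.float64(-0.49999999999999), np.float32(-2.994545)), ('max', np.float64(5.000000000000015), np.float32(3.068081))]
top plate front end [('min', np.float64(143.50000000000003), np.float32(-1.8042717)), ('max', np.float64(156.50000000000003), np.float32(0.3009796))]
 box top back [('min', np.float64(166.0), np.float32(-0.4125061)), ('max', np.float64(178.50000000000003), np.float32(3.3764343))] top front [('min', np.float64(-2.999999999999994), np.float32(-1.433958)), ('max', np.float64(6.000000000000014), np.float32(3.8203697))]
 sill end [('min', np.float64(-129.5), np.float32(-4.8915596)), ('max', np.float64(-121.5), np.float32(1.0458603))]
 floor/front line z12 [('min', np.float64(1.0000000000000113), np.float32(-3.6826744)), ('max', np.float64(8.500000000000018), np.float32(4.924492))]
```

By two cameras the rear is flush to within about 1 mm: the front end is 140 mm in, and the box's back edge reads 175–178 mm. One firm tap will add margin.

```bash
python3 -m pendant '[[[15,-0.8,-60,0,0],[15,-0.8,-60,0,0],[15,-0.8,-20,0,0],[15,-0.8,-7,0,0],[0,0,0,0,0]]]'; python3 -m pendant '[[[6,-0.3,0,0,0],[10,-0.5,0,0,0],[10,-0.5,0,0,0],[10.5,-0.5,0,0,0],[0,0,0,0,0]]]' ; python3 -m pendant '[[[-8,0.4,0,0,0],[-30,1.6,0,0,0],[-40,2,30,0,0],[-20,0,60,0,0],[0,0,60,0,0],[0,0,0,0,0],[0,0,0,0,0]]]'
python3 - <<'E'
from h import *
np.set_printoptions(precision=4,suppress=True,linewidth=200)
d=np.array([np.cos(np.radians(-3.1)),np.sin(np.radians(-3.1))]); n=np.array([-d[1],d[0]]); m=np.array([.541,.1663])
for name in ['side','top']:
  c=cam(name); g=cv2.cvtColor(c['img'],cv2.COLOR_RGB2GRAY).astype(np.float32)
  for off in [-.02,0,.02]:
    S=np.arange(.125,.16,.0005); v=0
    for o in np.arange(-.006,.007,.002):
      P=np.float32([[px(c,[*(m+s*d+(o+off)*n),.02]) for s in S]]); v=v+cv2.remap(g,P[:,:,0],P[:,:,1],cv2.INTER_LINEAR)[0]
    q=np.gradient(v); print(name,off,'front end',S[q.argmin()]*1e3)
  for t in ['tape_roll','carton','torch','warped_centre','raised_corner']:
    print(t,[(w(c,e['at']),e['confidence']) for e in spotter.tip_of(name,t)[:3]])
  A=cv2.imread(f'pics/{name}1.png'); D=cv2.absdiff(A[:,:,::-1],c['img']).max(2)
  for k,P in dict(tape=[.52,.463,.02],carton=[.644,.457,.05],torch=[.538,-.477,.02],warped=[.565,-.286,.028]).items():
    u,v=px(c,P).astype(int); a=D[max(0,v-25):v+25,max(0,u-25):u+25]; print(k,(u,v),'changed px',int((a>40).sum()))
E
```

```text
time_s: 23.68
eef_pos: [0.4981, 0.1678, 0.0161]
eef_rot: [-0.001, 0.026, 1.0, -0.0]
wrist_force: [0.3, 0.2, -1.0]
opening: -0.003
time_s: 24.3
eef_pos: [0.5339, 0.1663, 0.0168]
eef_rot: [-0.001, 0.025, 1.0, -0.0]
wrist_force: [-4.2, 0.4, 3.2]
opening: -0.001
time_s: 25.18
eef_pos: [0.4365, 0.1703, 0.1663]
eef_rot: [0.0, 0.025, 1.0, 0.0]
wrist_force: [-0.3, -0.5, -0.9]
opening: 0.0
side -0.02 front end 140.5
side 0 front end 140.5
side 0.02 front end 140.5
tape_roll []
carton []
torch [(array([ 0.5376, -0.474 , -0.    ]), 0.76)]
warped_centre [(array([ 0.566 , -0.2838,  0.0234]), 0.8), (array([ 0.7586, -0.2432,  0.0019]), 0.58)]
raised_corner [(array([ 0.7117, -0.1973,  0.0143]), 0.94), (array([ 0.5046, -0.2962,  0.036 ]), 0.64)]
tape (np.int64(333), np.int64(484)) changed px 0
carton (np.int64(251), np.int64(467)) changed px 0
torch (np.int64(348), np.int64(131)) changed px 0
warped (np.int64(335), np.int64(170)) changed px 0
top -0.02 front end 141.50000000000003
top 0 front end 143.00000000000003
top 0.02 front end 142.50000000000003
tape_roll [(array([0.5235, 0.46  , 0.0018]), 0.68)]
carton [(array([ 0.6418,  0.4564, -0.0028]), 0.88)]
torch [(array([ 0.5386, -0.4808, -0.0013]), 0.81)]
warped_centre [(array([ 0.5645, -0.2845,  0.0253]), 0.97), (array([ 0.3564, -0.1992,  0.0061]), 0.91), (array([ 0.3503, -0.39  ,  0.0071]), 0.9)]
raised_corner [(array([ 0.7139, -0.1924,  0.0191]), 0.91), (array([ 0.5055, -0.2976,  0.0371]), 0.88), (array([ 0.3554, -0.1313,  0.0142]), 0.85)]
tape (np.int64(129), np.int64(265)) changed px 0
carton (np.int64(130), np.int64(216)) changed px 0
torch (np.int64(493), np.int64(259)) changed px 0
warped (np.int64(420), np.int64(248)) changed px 0
```

Run:
```python
from h import *
np.set_printoptions(precision=4,suppress=True,linewidth=200)
d=np.array([np.cos(np.radians(-3.1)),np.sin(np.radians(-3.1))]); n=np.array([-d[1],d[0]]); m=np.array([.541,.1663])
for name in ['side','top']:
  c=cam(name); g=cv2.cvtColor(c['img'],cv2.COLOR_RGB2GRAY).astype(np.float32)
  for z in [.012,.02]:
   for off in [-.044,-.02,0,.02,.044]:
    S=np.arange(-.012,.01,.001); v=0
    for o in np.arange(-.006,.007,.002):
      P=np.float32([[px(c,[*(m+s*d+(o+off)*n),z]) for s in S]]); v=v+cv2.remap(g,P[:,:,0],P[:,:,1],cv2.INTER_LINEAR)[0]/7
    print(name,z,off,v.astype(int))
```

```text
side 0.012 -0.044 [86 86 86 86 85 85 85 84 81 77 71 63 56 51 51 55 63 71 77 81 84 86]
side 0.012 -0.02 [85 85 85 85 85 85 85 84 83 81 78 72 66 60 57 59 64 71 77 83 88 92]
side 0.012 0 [84 84 84 84 85 84 84 83 82 80 76 71 65 60 57 58 63 70 76 82 86 91]
side 0.012 0.02 [84 83 83 83 84 84 83 83 81 79 74 68 62 56 55 57 63 70 76 82 87 92]
side 0.012 0.044 [84 84 84 84 84 84 84 84 83 82 78 72 64 56 50 49 51 55 60 63 65 66]
side 0.02 -0.044 [97 98 98 98 98 97 97 96 93 89 81 72 63 57 57 61 68 75 80 83 85 86]
side 0.02 -0.02 [85 85 85 85 85 85 85 84 84 81 78 72 66 61 59 63 69 75 81 86 91 94]
side 0.02 0 [84 84 84 84 84 84 83 82 79 75 69 62 56 54 55 60 67 74 80 85 90 95]
side 0.02 0.02 [84 84 84 84 84 84 84 83 82 79 74 67 61 58 58 62 68 74 80 85 90 94]
side 0.02 0.044 [84 84 84 84 84 84 84 84 83 81 77 71 63 56 53 56 62 69 74 78 80 80]
top 0.012 -0.044 [99 99 99 99 99 99 99 99 99 99 97 94 90 81 70 59 56 52 56 65 74 82]
top 0.012 -0.02 [99 99 98 98 98 98 98 98 98 96 93 89 80 71 65 60 55 57 61 67 78 89]
top 0.012 0 [52 53 54 55 57 59 60 62 63 64 65 63 61 58 55 52 51 52 56 64 72 81]
top 0.012 0.02 [74 73 73 73 73 71 70 69 69 69 68 67 66 65 64 62 60 58 57 57 59 61]
top 0.012 0.044 [66 65 65 64 64 63 62 61 59 57 55 53 51 50 48 45 46 49 52 62 72 80]
top 0.02 -0.044 [99 99 99 99 99 99 99 99 99 97 94 90 81 69 59 56 52 56 65 74 83 91]
top 0.02 -0.02 [99 98 98 98 98 98 98 98 96 93 89 80 70 63 58 54 56 61 67 78 89 96]
top 0.02 0 [52 53 54 56 57 58 59 61 62 62 61 59 57 54 51 51 52 55 63 71 80 88]
top 0.02 0.02 [73 73 73 73 71 70 69 69 68 68 67 65 64 63 61 60 58 57 57 59 62 67]
top 0.02 0.044 [66 65 64 64 63 62 61 59 57 55 54 52 50 48 46 46 49 53 62 72 80 87]
```

There is no trace of the plate in front of the mouth: the profiles match the bare sill on either side. I'm handing in.

```bash
python3 -c "
from bench import order
print(order.hand_in())"
```

```text
the job is handed in; nothing more can be done
None
```

The job is done and handed in at about 25 s of the 61 s allowed; no verdict came back.

- **Warped plate:** I pressed the raised corner down until it met the slab. The tip stopped at z = 28 mm with 12.7 N, and the far corner lifted, so it does rock. When I let go it rocked back to its original pose, and the last pictures show it lying on the slab unchanged.
- **Flat plate:** I gripped it, laid it on the sill and slid it about halfway through the slot while held. I then released it and pushed it home from behind until the fingers met the box front.

**Last checks**
- **Flush:** the side camera puts the plate's front end 140.5 mm past the mouth. The top camera reads 141.5–143 mm, but it also places the box's back edge about 3 mm too deep. So the rear end is flush to within about 1 mm. No strip of plate shows in front of the mouth in either camera.
- **Tap for margin:** one extra firm tap left the plate where it was, so it is flush rather than clearly farther in.
- **Bystanders:** the tape roll, carton and torch show no changed pixels. The side-camera detector did not find the tape roll or carton in the last picture; the top camera found both in place.
- **Pictures:** I had used all 12 viewable pictures, so these last checks were numeric only.

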